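# Set out the hall shelf

## Robot

A 6-joint arm with a two-finger parallel gripper is mounted at the origin on the work surface. World frame = base frame: x ahead of the robot, y to its left, z up, the work surface at z = 0. Lengths are in mm, angles in degrees, forces in N, time in s.
With the tool pointing down it reaches from about 300 to 850 mm from the base axis. Payload 4.2 kg.
Tool frame: the origin (TCP) lies between the finger pads; the fingertips stand 11 mm ahead of it and the grasp point (between the pads) lies 8 mm behind it (env.tips_ahead is the distance from the TCP to the fingertips, in mm); z points along the fingers, y is the line along which they close (so a half turn about z gives the same grasp; the last joint's range is limited). The gripper opens to 91 mm and grips with 3 to 60 N. Pads are 32 mm wide; open, the fingers measure 118 mm over their backs; the gripper's body (76 mm by 178 mm) begins 60 mm behind the grasp point.
Start: joints at [-1.146, 18.312, 89.639, -0, 72.044, -1.146], TCP at [575.018, 0, 185.476] pointing down, gripper open.
Joint ranges: [-177.97, 177.97], [-48.28, 115.42], [12.27, 149.76], [-77.06, 257.06], [2.81, 150.46], [-146.56, 146.56]. Speed limits (degrees/s): [147.25, 147.25, 180, 180, 180, 180].

## Interface

Orientations are given as [roll, pitch, yaw] about the fixed x, y, z axes, in that order (R = Rz(yaw) Ry(pitch) Rx(roll)).
In Python, from workcell import env, cams gives the robot as it stands.
- The arm moves only by the tool step_arm, never from a script. Its arguments are lists of equal length, an entry for each row: "linear": the shift along the tool's x, y, z in units of 30 cm (1.0 is 30 cm), a list of three; "turn": the turn about the tool's z in units of 360 degrees (1.0 is 360 degrees). In form: {"linear": [[tx, ty, tz], ...], "turn": [turn, ...]}. A call has 1 to 20 rows; each row is the pose to reach, as a shift and turn from the pose commanded when the call began, along the tool's axes at that moment, turning the shorter way round; what a row does not reach only later rows make up. A row lasts 1/8 s, in which the tool goes at most 62.5 mm and 10.7 degrees, less where a joint would pass 70% of its speed; a pose out of reach is approached as far as the arm can. A call with a number of a shift or a turn outside -1 to 1 is refused whole. A call with a gripper value outside its range is refused whole. "fingers" is the closure, from -1 (fully open) to 1 (shut), so that 0 is half open, set as the call begins (left out, the last holds). The fingers move at their own pace and stop on an object; "force" is the grip in N (left out, the last holds). Time passes only in rows, so rows that repeat a pose let the fingers close. It gives the time, the measured TCP pose, the force, the opening and the grip force at its end, in the units of the state.
- env.state(): the state, without advancing time (a new reading comes with each control period).
- cams.grab_frame(name): name is "scene" or "side" or "wrist"; returns a dict with "color" (420x560x3 uint8, blue, green, red), "fx", "fy", "cx", "cy" (pixels), "dist" ([k1, k2, p1, p2, k3] as OpenCV has them; the pictures are not rectified), "extrinsics" (4x4, takes a point from camera to world coordinates); the wrist camera has in their place "tool_from_camera" (4x4, takes a point from camera to tool coordinates, whose origin is the TCP and whose axes are the flange's). Camera axes: x right, y down, z forward; pixel columns grow to the right and rows downward; lengths in mm; the calibration is good to about 2 mm. A picture is of the moment at which its call begins: read the wrist's pose just before it. There is no depth.
- env.job_done(): hands the job in; it is judged then, once.
The state is a dict: "time_s": time; "qpos": joint angles; "qvel": joint speeds; "effort": joint torques, N m; "ee_pos": TCP position; "ee_rot": TCP orientation; "force": force on the tool from outside, world axes, zero at the start; "torque": the same for the moment, N m; "gripper_width": finger opening in mm; "gripper_force": force on a finger pad.
Only numpy, scipy, OpenCV 4.12 (cv2) and the standard library are available. Lean on these libraries where they do the work, as an engineer would, in place of code of your own. Each camera call takes 0.05 s, during which the arm holds its last target. There are 200 camera calls.

## Task

Set out the hall shelf for the morning (front is the robot's side, back is the far side): lay the red glasses case halfway between the key dish and the coin tray, in line with them, its length running from the one towards the other, and put the flat aluminium card case centred on top of it, lengthwise the same way. Stand the torch squarely behind the middle of the key dish with a gap of about 2 cm, and lay the shoehorn along the front edge of the coin tray, centred on it and parallel to it, leaving about 2 cm between the tray and the shoehorn's widest part. Keep the torch upright throughout, and leave the dish, the tray and everything else where they are.

Things in the scene. Friction and masses are not known exactly. Their poses are not given: they have to be found in the camera images.
- key_dish: Target, stays put: square white ceramic key dish with keys in it, 100 x 100 mm, 32 mm high, open top, walls 6 mm, loose, 0.4 kg. Origin: centre of its underside. Axes along its sides, within 0.15 rad of the world's: +x = its back (far from robot), y = robot's left. It stands left or right of centre; the tray stands on the other side, 0.36 to 0.38 m away centre to centre, along the dish's y axis.
- coin_tray: Target, stays put: low grey plastic coin tray with three compartments and coins in it, 80 mm (x, front to back) x 120 mm (y), 18 mm high, loose, 0.35 kg. Origin: centre of its underside. Axes within 0.15 rad of the world's: +x = its back (far from robot), y = robot's left. With the 2 cm gap the shoehorn's centre line is 80 mm from the tray's centre.
- glasses_case: To be moved: hard red plastic glasses case, closed, a box 158 mm (x) x 62 mm (y) x 40 mm high with 6 mm rounded edges, flat top, steel clip flush in one long side, about 0.13 kg. Origin: centre of its underside, z up. Starts at the far left or far right, lying roughly front to back. It goes halfway between dish and tray; can be gripped across its 62 mm width.
- card_case: To be moved: flat ribbed aluminium card case, 95 mm (x) x 56 mm (y) x 14 mm high, about 0.09 kg. Origin: centre of its underside, z up. Starts at the back near the middle, lying roughly left to right. It goes on the glasses case, so that its underside is 40 mm above the shelf; can be gripped across its 56 mm width.
- torch: To be moved: black aluminium torch standing upright on its wide lens end: lens head 36 mm in diameter up to 28 mm high, tapering to a 26 mm diameter body from 42 mm to the top at 120 mm; about 0.13 kg. Origin: centre of its underside, z up. Grip it by its upper 45 mm. Starts at the back near the middle. With the 2 cm gap its centre is 88 mm from the dish's centre.
- shoehorn: To be moved: stainless steel shoehorn 150 mm long, lying flat, length along its x, about 0.1 kg. Origin: middle of its length, on the underside, z up. x -73 to +15 mm: straight handle 20 mm wide, 10 mm thick (grip across y near the origin, where it balances); beyond: thin hollow blade 40 mm wide, up to 10 mm high. Starts far left or right, roughly front to back. Either end may point either way.
- tape_measure: Bystander, leave alone: yellow and black tape measure, 58 x 34 mm, 50 mm high, in front of the middle. Origin: centre of its underside.
- spray_bottle: Bystander, leave alone: amber glass bottle, 52 mm in diameter, 130 mm high, at the back left or right. Origin: centre of its underside.
- candle_jar: Bystander, leave alone: glass candle jar with wooden lid, 72 mm in diameter, 85 mm high, at the back left or right. Origin: centre of its underside.
There are look-alikes about, which are no part of the job. What is shaped like the glasses_case but turquoise is not meant.

How it is judged (in metres and radians):
At the end, for the whole second after the job is handed in: Glasses case midway between dish and tray (15 mm), card case flat centred on it (12 mm), torch upright 88 mm behind the dish's centre (15 mm), shoehorn 80 mm in front of the tray's centre and centred (15 mm); lengths parallel to the tray's y axis within 0.2 rad; all four at rest (x of glasses_case in the frame of coin_tray between -0.015 and 0.015 m and horizontal distance between glasses_case and coin_tray between 0.166 and 0.204 m and horizontal distance between glasses_case and key_dish between 0.166 and 0.204 m and angle between the x axis of each of glasses_case, shoehorn and the y axis of coin_tray, either way round below 0.2 rad and angle between each of glasses_case, card_case, torch, shoehorn's own z axis and vertical below 0.08 rad and height (world z) of each of glasses_case, torch, shoehorn below 0.006 m and x of card_case in the frame of glasses_case between -0.012 and 0.012 m and y of card_case in the frame of glasses_case between -0.012 and 0.012 m and z of card_case in the frame of glasses_case between 0.035 and 0.045 m and angle between the x axis of card_case and the x axis of glasses_case, either way round below 0.2 rad and x of torch in the frame of key_dish between 0.073 and 0.103 m and y of torch in the frame of key_dish between -0.015 and 0.015 m and x of shoehorn in the frame of coin_tray between -0.095 and -0.065 m and y of shoehorn in the frame of coin_tray between -0.015 and 0.015 m and linear speed of each of glasses_case, card_case, torch, shoehorn below 0.02 m/s); the robot touches nothing.
It fails at once if the torch is tipped over (by more than 0.5 rad) (angle between torch's own z axis and vertical above 0.5 rad).
It fails at once if the key dish and the coin tray: either is shifted by more than 15 mm (distance of any of key_dish, coin_tray from where it was at the start of the episode above 0.015 m).
It fails at once if the tape measure, bottle and candle jar: any is shifted by more than 15 mm (distance of any of tape_measure, spray_bottle, candle_jar from where it was at the start of the episode above 0.015 m).
It also fails if it takes over 102 s, if anything falls off the work surface, if the arm or the gripper's body presses on something with over 40 N, if the wrist force passes 120 N, or if a joint passes its speed limit or range.

## Working session

There is one attempt and no reset: what is moved stays moved. The work goes in short steps, Python scripts to look and compute and a tool call to move; the robot and the scene stay as the last step left them, time stands still between calls to the robot, and variables do not carry over. Pictures are saved under pics/ and viewed, at most 15 in all, crops included, and the job is handed in when it is done.

Besides the shell and the picture viewer there is one more tool, called after "Call:" as name([rows], argument=value, ...), one row to a line, values as JSON. step_arm: Moves the arm, as the interface text tells. Its arguments: {"type":"object","properties":{"linear":{"type":"array"},"turn":{"type":"array"},"fingers":{"type":"number"},"force":{"type":"number"}},"required":["linear","turn"]}

```bash
mkdir -p pics; ls; python3 - <<'E'
from workcell import env, cams
import cv2,numpy as np
s=env.state();print(s['time_s'],s['ee_pos'],s['ee_rot'],s['gripper_width'])
for n in("scene","side"):
    f=cams.grab_frame(n);cv2.imwrite(f'pics/{n}0.png',f['color'])
    print(n,f['fx'],f['cx'],f['cy'],f['dist'],np.round(f['extrinsics'],3).tolist())
E
```

```text
pics
0.0 [ 5.74445907e+02 -1.22508766e-02  1.84622185e+02] [-1.79898686e+02 -1.73014723e-03  8.99988472e+01] 91.15359491246527
scene 382.6648423494481 275.3624271862502 208.8607064810921 [-0.05761391  0.          0.          0.          0.        ] [[0.407, 0.622, -0.669, 1173.221], [0.913, -0.294, 0.282, -290.621], [-0.021, -0.726, -0.688, 759.273], [0.0, 0.0, 0.0, 1.0]]
side 528.3885136087177 275.537669027856 205.45795151804106 [-0.13209188  0.          0.          0.          0.        ] [[-0.99, -0.106, 0.091, 346.724], [-0.139, 0.758, -0.638, 946.401], [-0.001, -0.644, -0.765, 1116.406], [0.0, 0.0, 0.0, 1.0]]
```

View pics/scene0.png

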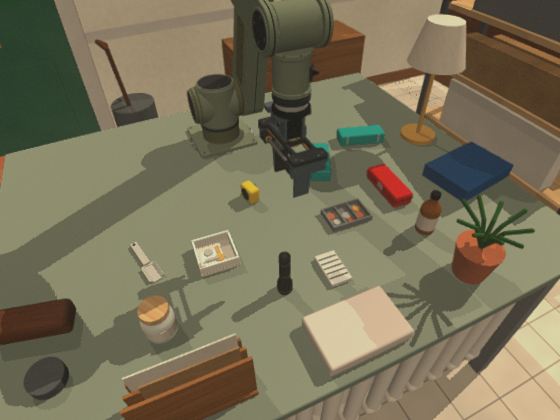

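View pics/side0.png

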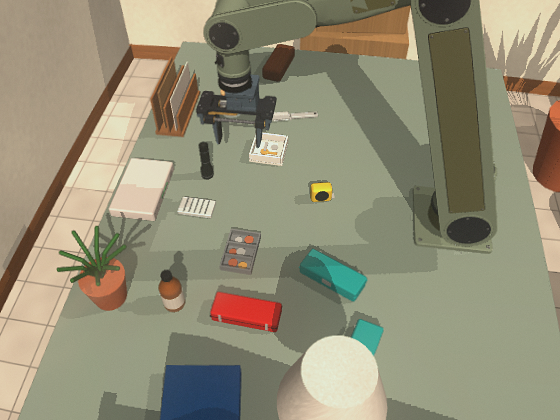

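The side view shows the red case (246,311), tray (241,250), dish (268,149), torch (206,160), card case (197,207), shoehorn (295,116), tape (321,192) and bottle (172,292). The scene view shows the candle jar (157,318). Turquoise look-alikes are at (333,274) and (366,335) in the side view. The red box at (246,311) matches the glasses case because it is red, with a clip.

```bash
cat > h.py <<'E'
from workcell import env, cams
import cv2,numpy as np
from scipy.spatial.transform import Rotation as R
def ray(f,uv,T):
    K=np.array([[f['fx'],0,f['cx']],[0,f['fy'],f['cy']],[0,0,1]])
    p=cv2.undistortPoints(np.array(uv,float).reshape(-1,1,2),K,np.array(f['dist']))[:,0]
    return T[:3,3],np.c_[p,np.ones(len(p))]@T[:3,:3].T
def at(f,uv,z,T=None):
    o,d=ray(f,uv,f['extrinsics'] if T is None else T)
    return o+d*((z-o[2])/d[:,2:])
def wrist():
    s=env.state();f=cams.grab_frame('wrist')
    T=np.eye(4);T[:3,:3]=R.from_euler('xyz',s['ee_rot'],degrees=True).as_matrix();T[:3,3]=s['ee_pos']
    return f,T@f['tool_from_camera'],s
E
python3 - <<'E'
from h import *
fs=cams.grab_frame('side');fc=cams.grab_frame('scene')
S=dict(red=((246,307),38),tray=((241,250),9),dish=((268,149),16),torchbase=((207,176),5),card=((197,206),14),horn=((295,116),5),tape=((321,188),50),bottle=((173,305),5))
C=dict(red=((390,182),40),tray=((346,215),12),dish=((216,253),16),torchbase=((285,288),5),card=((333,267),14),hornhandle=((134,246),5),horntip=((155,275),5),tape=((250,191),30),bottle=((428,228),5),jar=((160,334),5))
for n,f,D in(('side',fs,S),('scene',fc,C)):
    for k,(uv,z) in D.items(): print(n,k,np.round(at(f,[uv],z)[0]))
for n,f,b in(('side',fs,(60,90,370,345)),('scene',fc,(110,130,450,350))):
    x0,y0,x1,y1=b
    k=800/(x1-x0);k=min(k,600/(y1-y0))
    cv2.imwrite(f'pics/{n}crop.png',cv2.resize(f['color'][y0:y1,x0:x1],None,fx=k,fy=k,interpolation=cv2.INTER_CUBIC));print(n,b,k)
f,T,s=wrist();cv2.imwrite('pics/w0.png',f['color']);print(np.round(f['tool_from_camera'],3).tolist(),f['fx'])
E
```

```text
side red [500. 360.  38.]
side tray [545. 183.   9.]
side dish [ 531. -187.   16.]
side torchbase [691. -63.   5.]
side card [690.  59.  14.]
side horn [ 469. -362.    5.]
side tape [360. -21.  50.]
side bottle [679. 363.   5.]
scene red [512. 357.  40.]
scene tray [553. 184.  12.]
scene dish [ 534. -188.   16.]
scene torchbase [697. -71.   5.]
scene card [696.  59.  14.]
scene hornhandle [ 410. -378.    5.]
scene horntip [ 529. -345.    5.]
scene tape [363. -27.  30.]
scene bottle [685. 364.   5.]
scene jar [ 692. -367.    5.]
side (60, 90, 370, 345) 2.3529411764705883
scene (110, 130, 450, 350) 2.3529411764705883
[[0.0, -0.957, -0.291, 83.355], [1.0, -0.0, 0.0, -0.958], [-0.0, -0.291, 0.957, -199.18], [0.0, 0.0, 0.0, 1.0]] 376.2203303755961
```

View pics/sidecrop.png

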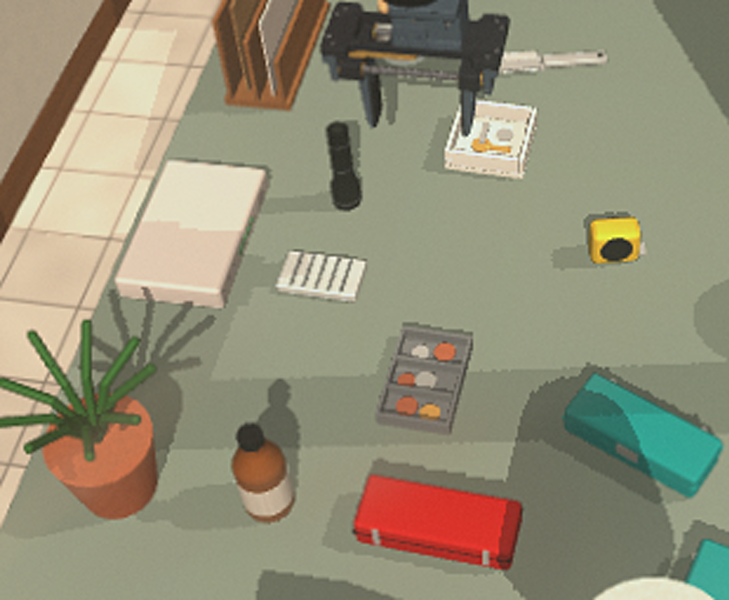

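View pics/scenecrop.png

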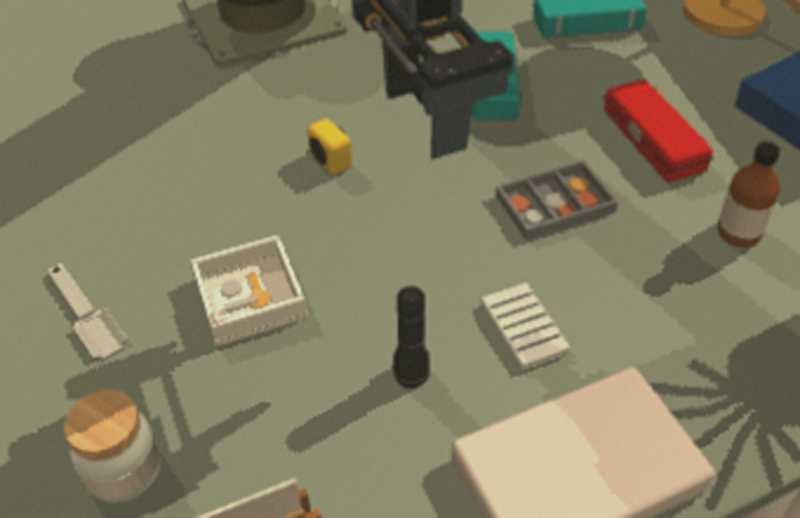

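View pics/w0.png

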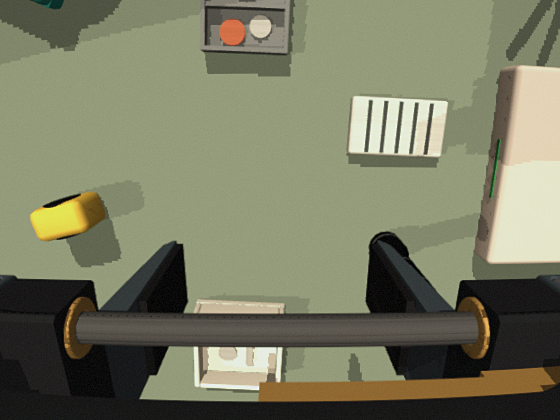

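The red case is confirmed by the clips and red body (side crop 438,522). The turquoise cases are to be left alone. The ribbed pale card case is at wrist (397,127) and the dish at (238,345). I'll move above the tray and red case for a closer look.

```bash
python3 - <<'E'
from h import *
f,T,s=wrist()
c=at(f,[(351,97),(446,101),(442,158),(348,154)],14,T)
d=at(f,[(196,301),(284,302),(281,388),(195,388)],32,T)
for n,p in(('card',c),('dish',d)):
    print(n,np.round(p[:,:2]).tolist(),p.mean(0),np.linalg.norm(np.diff(p,axis=0),axis=1))
fc=cams.grab_frame('scene')
C=lambda P:[(110+x/2.35294,130+y/2.35294) for x,y in P]
for n,P,z in(('dishtop',[(193,260),(280,237),(305,306),(213,334)],32),('traytop',[(497,192),(583,163),(617,203),(530,235)],18),('card',[(482,296),(527,283),(570,350),(524,367)],14),('horn',[(48,270),(62,264),(127,340),(95,358)],5)):
    p=at(fc,C(P),z);print(n,np.round(p[:,:2]).tolist(),p.mean(0)[:2],np.linalg.norm(np.diff(p,axis=0),axis=1))
E
```

```text
card [[645.0, 87.0], [738.0, 85.0], [740.0, 30.0], [645.0, 33.0]] [691.87796582  58.68870677  14.        ] [93.12284601 55.52630403 95.57678787]
dish [[489.0, -120.0], [582.0, -121.0], [579.0, -236.0], [479.0, -237.0]] [ 532.12926453 -178.42606229   32.        ] [ 93.51835677 114.63240116 100.80750524]
dishtop [[482.0, -233.0], [490.0, -136.0], [594.0, -144.0], [589.0, -241.0]] [ 538.56032884 -188.53873447] [ 98.03274809 104.37028903  97.24586826]
traytop [[517.0, 125.0], [517.0, 245.0], [593.0, 243.0], [594.0, 125.0]] [554.99051211 184.52780575] [120.12793452  76.15229685 118.14657162]
card [[646.0, 35.0], [651.0, 88.0], [746.0, 82.0], [744.0, 30.0]] [696.92452487  59.0067347 ] [52.64312169 95.14470518 52.34639046]
horn [[401.0, -386.0], [399.0, -370.0], [537.0, -324.0], [546.0, -360.0]] [ 470.75609388 -359.76526247] [ 16.41202087 145.03638439  36.58391715]
```

Call:
step_arm([
  [0.35, -0.1, -0.1],
  [0.7, -0.15, -0.2],
  [0.7, -0.15, -0.2],
  [0.7, -0.15, -0.2],
  [0.7, -0.15, -0.2],
  [0.7, -0.15, -0.2],
  [0.7, -0.15, -0.2],
], turn=[0, 0, 0, 0, 0, 0, 0])

```text
time_s: 1.23
ee_pos: [530.0, 208.7, 245.0]
ee_rot: [-180.0, 0.0, 89.9]
force: [-0.5, 0.1, -0.1]
gripper_width: 91.2
gripper_force: 0.0
```

```bash
python3 - <<'E'
from h import *
f,T,s=wrist();print(s['time_s'],s['ee_pos'],s['ee_rot'])
cv2.imwrite('pics/w1.png',cv2.resize(f['color'],(784,588),interpolation=cv2.INTER_CUBIC))
np.savez('w1.npz',T=T)
E
```

```text
1.225 [530.04061315 208.71474325 244.95920877] [-1.79951512e+02  4.07085236e-02  8.99091837e+01]
```

View pics/w1.png

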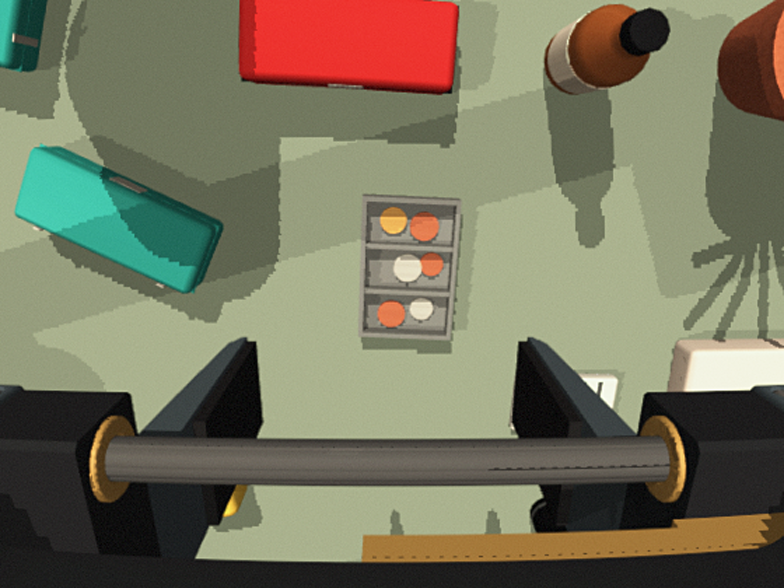

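The tray is at (409,268) in the enlarged wrist image and the red case is at the top, cut off. I'll measure the tray and then go over the red case.

```bash
python3 - <<'E'
from h import *
f=cams.grab_frame('wrist');T=np.load('w1.npz')['T']
P=np.array([(363,194),(460,199),(452,340),(360,336)])/1.4
p=at(f,P,18,T);print(np.round(p[:,:2]).tolist(),p.mean(0)[:2],np.linalg.norm(np.diff(p,axis=0),axis=1))
p=at(f,np.array([(243,77),(456,91),(459,4),(241,0)])/1.4,38,T);print(np.round(p[:,:2]).tolist())
E
```

```text
[[510.0, 251.0], [588.0, 247.0], [586.0, 126.0], [506.0, 130.0]] [547.3522982  188.26674799] [ 77.8984819  121.08383714  79.81623567]
[[424.0, 338.0], [580.0, 328.0], [580.0, 387.0], [426.0, 391.0]]
```

Call:
step_arm([
  [0.2, 0, 0],
  [0.38, -0.08, 0],
  [0.38, -0.08, 0],
  [0.38, -0.08, 0],
  [0.38, -0.08, 0],
], turn=[0, 0, 0, 0, 0])

```text
time_s: 1.95
ee_pos: [506.6, 322.6, 245.5]
ee_rot: [180.0, 0.0, 89.9]
force: [0.1, 0.2, 0.6]
gripper_width: 91.0
gripper_force: 0.0
```

```bash
python3 - <<'E'
from h import *
f,T,s=wrist();print(s['time_s'],s['ee_pos'])
h=cv2.cvtColor(f['color'],cv2.COLOR_BGR2HSV)
m=((h[...,0]<6)|(h[...,0]>174))&(h[...,1]>180)&(h[...,2]>170)
m=cv2.morphologyEx(m.astype(np.uint8),cv2.MORPH_OPEN,np.ones((5,5)))
c=max(cv2.findContours(m,0,1)[0],key=cv2.contourArea)
b=cv2.boxPoints(cv2.minAreaRect(c));print(b.tolist())
p=at(f,b,38,T);print(np.round(p[:,:2],1).tolist(),p.mean(0)[:2],np.linalg.norm(np.diff(p,axis=0),axis=1))
im=f['color'].copy();cv2.polylines(im,[b.astype(int)],True,(0,255,0));cv2.imwrite('pics/w2.png',im)
E
```

```text
1.95 [506.62590644 322.55293092 245.53343132]
[[197.1673126220703, 163.3229522705078], [200.68092346191406, 107.10505676269531], [345.49029541015625, 116.15565490722656], [341.9766845703125, 172.37355041503906]]
[[419.6, 340.3], [426.6, 399.8], [579.1, 390.2], [578.0, 329.9]] [500.8596402 365.050505 ] [ 59.97170916 152.79622159  60.27752651]
```

View pics/w2.png

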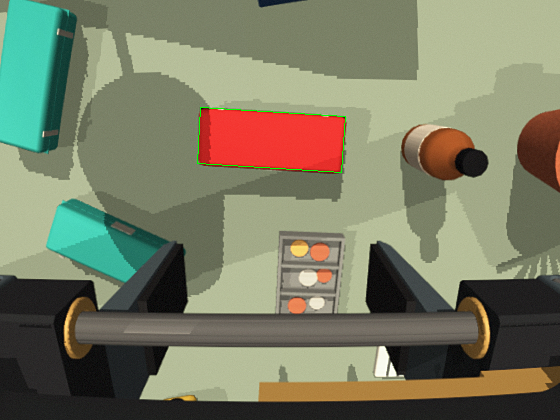

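The box fits the red case, with centre (501,364) and yaw −3.6°. I'll grip it across its width.

Call:
step_arm([
  [0.132, -0.015, 0.05],
  [0.132, -0.015, 0.1],
  [0.132, -0.015, 0.15],
  [0.132, -0.015, 0.2],
  [0.132, -0.015, 0.25],
  [0.132, -0.015, 0.3],
  [0.132, -0.015, 0.35],
  [0.132, -0.015, 0.4],
  [0.132, -0.015, 0.45],
  [0.132, -0.015, 0.45],
  [0.132, -0.015, 0.55],
  [0.132, -0.015, 0.65],
  [0.132, -0.015, 0.72],
  [0.132, -0.015, 0.765],
  [0.132, -0.015, 0.765],
], turn=[-0.03, -0.06, -0.09, -0.12, -0.15, -0.18, -0.21, -0.24, -0.24, -0.24, -0.24, -0.24, -0.24, -0.24, -0.24], fingers=-1, force=20)

```text
time_s: 3.88
ee_pos: [501.4, 363.4, 15.6]
ee_rot: [-180.0, -0.0, 176.3]
force: [-0.1, -0.2, -0.5]
gripper_width: 91.1
gripper_force: 0.0
```

Call:
step_arm([
  [0, 0, 0],
  [0, 0, 0],
  [0, 0, 0],
  [0, 0, 0],
  [0, 0, 0],
  [0, 0, 0],
], turn=[0, 0, 0, 0, 0, 0], fingers=1, force=20)

```text
time_s: 4.62
ee_pos: [501.5, 363.6, 16.0]
ee_rot: [-180.0, 0.0, 176.4]
force: [-0.3, 0.4, -0.4]
gripper_width: 34.1
gripper_force: 0.0
```

```bash
python3 - <<'E'
from h import *
print(env.state()['gripper_width'])
f=cams.grab_frame('side');c=cams.grab_frame('wrist')
cv2.imwrite('pics/a.png',np.hstack([cv2.resize(f['color'][220:400,150:350],(400,360)),cv2.resize(c['color'],(400,300))[:].copy() if 0 else cv2.copyMakeBorder(cv2.resize(c['color'],(400,300)),0,60,0,0,0)]))
E
```

```text
34.10838130932302
```

View pics/a.png

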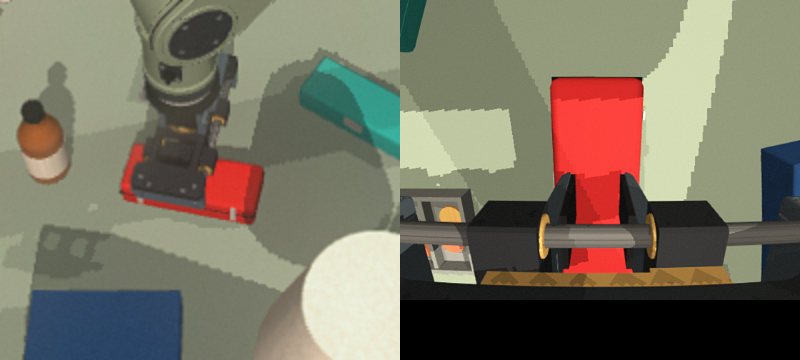

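Call:
step_arm([
  [0, 0, 0],
  [0, 0, 0],
  [0, 0, 0],
  [0, 0, 0],
], turn=[0, 0, 0, 0])

```text
time_s: 5.22
ee_pos: [501.5, 363.6, 16.0]
ee_rot: [-180.0, 0.0, 176.4]
force: [-0.5, -0.5, 0.9]
gripper_width: 0.2
gripper_force: 0.0
```

```bash
python3 - <<'E'
from h import *
f,T,s=wrist();print(s['gripper_width'],s['gripper_force'],s['ee_pos'],s['qpos'])
M=T
K=np.array([[f['fx'],0,f['cx']],[0,f['fy'],f['cy']],[0,0,1]])
Ti=np.linalg.inv(f['tool_from_camera'])
w=s['gripper_width']/2
P=np.array([[16,y,z] for y in(-45.5,-31,-w,w,31,45.5) for z in(11,-8)],float)
print(np.round(cv2.projectPoints(P,cv2.Rodrigues(Ti[:3,:3])[0],Ti[:3,3],K,np.array(f['dist']))[0][:,0]).tolist())
cv2.imwrite('pics/b.png',cv2.resize(f['color'][80:400,130:430],None,fx=1.8,fy=1.8))
E
```

```text
0.23561542081159595 0.0 [501.53646441 363.57936985  15.98483799] [ 3.48780798e+01  3.05176742e+01  9.62825688e+01 -4.86605717e-03
  5.31957861e+01 -5.15182512e+01]
[[198.0, 220.0], [191.0, 231.0], [223.0, 220.0], [218.0, 231.0], [275.0, 220.0], [275.0, 231.0], [276.0, 220.0], [276.0, 231.0], [328.0, 220.0], [333.0, 231.0], [353.0, 220.0], [359.0, 231.0]]
```

View pics/b.png

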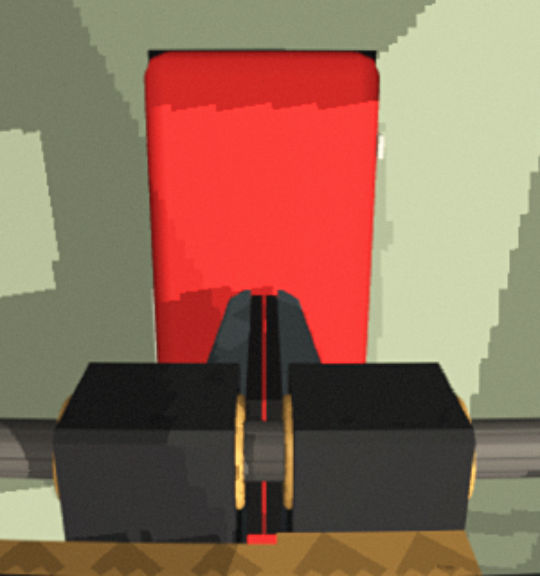

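The closed fingers are over the top of the case at (265,293), not beside it. Something is off in height, so I'm checking the geometry.

```bash
python3 - <<'E'
from h import *
print(env.tips_ahead,[a for a in dir(env) if a[0]!='_'])
f,T,s=wrist()
for z in(10,25,40): print(z,np.round(at(f,[(213,112),(340,112),(218,280),(334,280)],z,T)[:,:2],1).tolist())
a=cams.grab_frame('side')['color'][230:350,180:320];b=cams.grab_frame('scene')['color'][110:230,320:460]
cv2.imwrite('pics/c.png',np.hstack([cv2.resize(a,(400,343),interpolation=2),cv2.resize(b,(400,343),interpolation=2)]))
E
```

```text
11.0 ['Unreachable', 'job_done', 'state', 'tips_ahead']
10 [[421.6, 335.5], [425.8, 402.8], [519.7, 327.7], [524.1, 397.7]]
25 [[421.4, 338.0], [425.3, 400.4], [512.3, 330.7], [516.3, 395.7]]
40 [[421.1, 340.5], [424.7, 397.9], [504.8, 333.8], [508.6, 393.6]]
```

View pics/c.png

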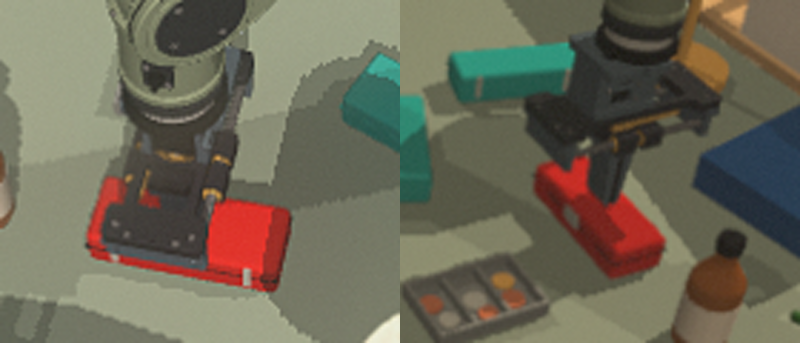

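The fingertips end well above where the stated figure puts them. The picture geometry has the tips about 25–34 mm behind the TCP, not 11 mm ahead: the open finger spacing of 184 px is too wide for +11, and the scene view shows whole fingers above the case. I'll calibrate by gently touching the case top, which is at z = 40.

Call:
step_arm([
  [0, 0, 0.003],
  [0, 0, 0.006],
  [0, 0, 0.006],
], turn=[0, 0, 0])

```text
time_s: 5.8
ee_pos: [501.5, 363.5, 14.0]
ee_rot: [-180.0, -0.0, 176.4]
force: [-0.4, 0.6, -0.7]
gripper_width: 0.4
gripper_force: 0.0
```

Call:
step_arm([
  [0, 0, 0.003],
  [0, 0, 0.006],
  [0, 0, 0.006],
], turn=[0, 0, 0])

```text
time_s: 6.18
ee_pos: [501.5, 363.5, 12.3]
ee_rot: [-180.0, -0.0, 176.4]
force: [0.0, 0.2, 0.1]
gripper_width: 0.7
gripper_force: 0.0
```

Call:
step_arm([
  [0, 0, 0.003],
  [0, 0, 0.006],
  [0, 0, 0.006],
], turn=[0, 0, 0])

```text
time_s: 6.55
ee_pos: [501.6, 363.7, 11.8]
ee_rot: [180.0, 0.0, 176.4]
force: [-0.9, -1.2, 6.7]
gripper_width: 0.8
gripper_force: 3.5
```

Contact came at TCP z = 11.9, so the fingertips are about 28 mm behind the TCP, with TCP z = tip z − 28. I'll open, go down with tips at about 5 mm, and grip.

Call:
step_arm([
  [0, 0, -0.04],
  [0, 0, -0.04],
  [0, 0, -0.04],
  [0, 0, -0.04],
  [0, 0, -0.04],
  [0, 0, -0.04],
  [0, 0, -0.04],
  [0, 0, -0.04],
  [0, 0, -0.04],
  [0, 0, -0.04],
  [0, 0, -0.04],
  [0, 0, 0.03],
  [0, 0, 0.08],
  [0, 0, 0.112],
  [0, 0, 0.112],
], turn=[0, 0, 0, 0, 0, 0, 0, 0, 0, 0, 0, 0, 0, 0, 0], fingers=-1)

```text
time_s: 8.43
ee_pos: [501.1, 363.3, -23.9]
ee_rot: [-179.9, -0.1, 176.4]
force: [-0.3, -0.1, -0.5]
gripper_width: 91.3
gripper_force: 0.0
```

Call:
step_arm([
  [0, 0, 0],
  [0, 0, 0],
  [0, 0, 0],
  [0, 0, 0],
  [0, 0, 0],
  [0, 0, 0],
], turn=[0, 0, 0, 0, 0, 0], fingers=1, force=20)

```text
time_s: 9.18
ee_pos: [501.7, 363.7, -22.6]
ee_rot: [180.0, 0.0, 176.4]
force: [-0.3, -0.8, 3.6]
gripper_width: 61.9
gripper_force: 20.0
```

Gripped at 61.9 mm. Next I'll carry it to the midpoint, about (539,1) with yaw 87.5°.

Call:
step_arm([
  [0, 0, -0.08],
  [0, 0, -0.2],
  [0, 0, -0.32],
  [0, -0.1, -0.4],
  [-0.02, -0.2, -0.4],
  [-0.04, -0.3, -0.4],
  [-0.06, -0.4, -0.4],
  [-0.08, -0.5, -0.4],
  [-0.1, -0.6, -0.4],
  [-0.12, -0.7, -0.4],
  [-0.14, -0.8, -0.4],
  [-0.17, -0.9, -0.4],
  [-0.201, -0.98, -0.4],
  [-0.201, -0.996, -0.4],
  [-0.201, -0.996, -0.4],
], turn=[0, 0, 0, 0.02, 0.045, 0.07, 0.095, 0.12, 0.145, 0.17, 0.195, 0.22, 0.24, 0.247, 0.247])

```text
time_s: 11.05
ee_pos: [542.4, 61.8, 96.6]
ee_rot: [-179.9, -0.0, 87.5]
force: [-0.3, 0.2, -1.8]
gripper_width: 62.1
gripper_force: 20.0
```

```bash
python3 - <<'E'
from h import *
f,T,s=wrist();print(s['time_s'],s['ee_pos'],s['ee_rot'],s['gripper_width'])
R0=T[:3,:3]@f['tool_from_camera'][:3,:3].T
p=R0.T@(np.array([539.2,1.5,-23])-s['ee_pos']);print(p/300)
cv2.imwrite('pics/w3.png',f['color'])
E
```

```text
11.05 [542.42234555  61.80683389  96.59186504] [-1.79944489e+02 -2.31465663e-02  8.74991536e+01] 62.10070750865922
[-0.20146103 -0.00157332  0.39855991]
```

View pics/w3.png

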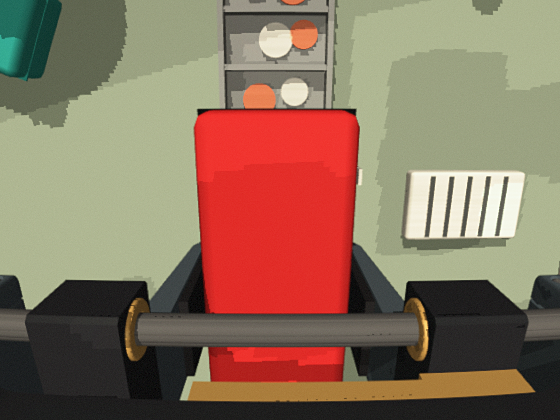

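The case is held centred (its far end computes to 78 mm) and the card case is at (465,205). I'll lower it in place.

Call:
step_arm([
  [-0.12, 0, 0.05],
  [-0.201, 0, 0.15],
  [-0.201, 0, 0.25],
  [-0.201, 0, 0.33],
  [-0.201, 0, 0.375],
  [-0.201, 0, 0.395],
  [-0.201, 0, 0.398],
  [-0.201, 0, 0.398],
], turn=[0, 0, 0, 0, 0, 0, 0, 0])

```text
time_s: 12.1
ee_pos: [541.0, 1.5, -21.7]
ee_rot: [179.9, -0.0, 87.5]
force: [-0.3, 0.1, -1.1]
gripper_width: 61.8
gripper_force: 20.0
```

Call:
step_arm([
  [0, 0, 0],
  [0, 0, 0],
  [0, 0, 0],
  [0, 0, 0],
  [0, 0, -0.1],
  [0, 0, -0.25],
  [0, 0, -0.4],
  [0, 0, -0.5],
  [0, 0, -0.5],
], turn=[0, 0, 0, 0, 0, 0, 0, 0, 0], fingers=-1)

```text
time_s: 13.22
ee_pos: [542.0, 1.3, 130.0]
ee_rot: [179.7, -0.0, 87.5]
force: [-0.4, 0.0, -0.3]
gripper_width: 91.3
gripper_force: 0.0
```

```bash
python3 - <<'E'
from h import *
f,T,s=wrist();print(s['time_s'],s['ee_pos'],s['ee_rot'],s['gripper_width'])
g=f['color'];h=cv2.cvtColor(g,cv2.COLOR_BGR2HSV)
m=((h[...,1]<75)&(h[...,2]>120)).astype(np.uint8);m[:, :360]=0
n,l,st,ce=cv2.connectedComponentsWithStats(m)
print([st[i].tolist() for i in range(1,n) if st[i][4]>800])
cv2.imwrite('pics/w4.png',g);np.save('T4.npy',T)
E
```

```text
13.225 [542.02779503   1.32880732 129.96003519] [ 1.79664089e+02 -9.19499667e-03  8.74806282e+01] 91.3156572030322
[[360, 0, 200, 313, 48097], [537, 193, 23, 82, 920]]
```

View pics/w4.png

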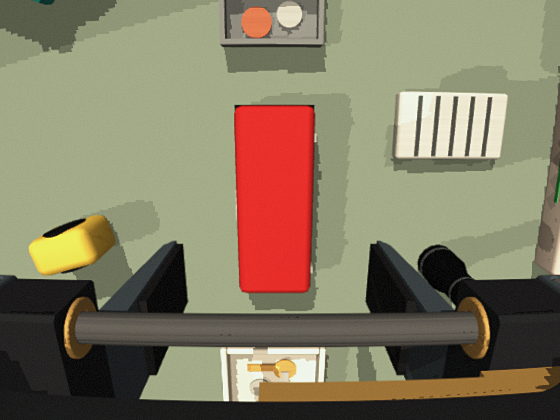

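The red case sits at (275,198), with the card case at (450,125), the torch behind the right finger and the dish at the bottom. I'll compute the numbers from this frame.

```bash
python3 - <<'E'
from h import *
f=cams.grab_frame('wrist');T=np.load('T4.npy')
for n,P,z in(('card',[(397,92),(507,94),(503,159),(394,157)],13),('red',[(236,105),(314,105),(310,292),(240,292)],36),('trayfront/back',[(222,44),(324,45)],17),('dishrim',[(223,348),(325,348)],32)):
    p=at(f,P,z,T);print(n,np.round(p[:,:2],1).tolist(),p.mean(0)[:2].round(1),np.linalg.norm(np.diff(p,axis=0),axis=1).round(1))
E
```

```text
card [[644.2, 88.0], [739.5, 85.0], [741.8, 29.9], [643.5, 34.7]] [692.3  59.4] [95.4 55.2 98.4]
red [[514.9, 82.9], [573.7, 80.3], [567.8, -76.9], [506.7, -74.0]] [540.8   3.1] [ 58.8 157.2  61.1]
trayfront/back [[505.3, 129.6], [584.4, 125.4]] [544.9 127.5] [79.2]
dishrim [[485.7, -134.6], [581.5, -139.2]] [ 533.6 -136.9] [95.9]
```

Call:
step_arm([
  [0.03, 0.06, 0],
  [0.06, 0.12, 0],
  [0.09, 0.2, 0],
  [0.12, 0.28, 0],
  [0.15, 0.36, 0],
  [0.18, 0.43, 0],
  [0.214, 0.497, 0],
  [0.214, 0.497, 0],
  [0.214, 0.497, 0.05],
  [0.214, 0.497, 0.15],
  [0.214, 0.497, 0.28],
  [0.214, 0.497, 0.4],
  [0.214, 0.497, 0.47],
  [0.214, 0.497, 0.5],
  [0.214, 0.497, 0.509],
  [0.214, 0.497, 0.509],
], turn=[-0.029, -0.058, -0.087, -0.116, -0.145, -0.174, -0.203, -0.232, -0.2506, -0.2506, -0.2506, -0.2506, -0.2506, -0.2506, -0.2506, -0.2506])

```text
time_s: 15.32
ee_pos: [692.5, 59.0, -24.7]
ee_rot: [180.0, 0.1, 177.7]
force: [0.7, -0.1, 0.0]
gripper_width: 91.0
gripper_force: 0.0
```

Call:
step_arm([
  [0, 0, 0],
  [0, 0, 0],
  [0, 0, 0],
  [0, 0, 0],
  [0, 0, 0],
  [0, 0, 0],
], turn=[0, 0, 0, 0, 0, 0], fingers=1, force=20)

```text
time_s: 16.08
ee_pos: [692.2, 58.9, -24.9]
ee_rot: [-180.0, 0.0, 177.7]
force: [-0.8, -0.8, 1.9]
gripper_width: 55.5
gripper_force: 20.0
```

Call:
step_arm([
  [0, 0, -0.08],
  [0, 0, -0.2],
  [0, 0, -0.32],
  [0.03, 0, -0.42],
  [0.08, -0.02, -0.45],
  [0.14, -0.05, -0.45],
  [0.2, -0.08, -0.45],
  [0.26, -0.11, -0.45],
  [0.32, -0.14, -0.45],
  [0.38, -0.17, -0.45],
  [0.44, -0.2, -0.45],
  [0.498, -0.21, -0.45],
  [0.498, -0.21, -0.45],
  [0.498, -0.21, -0.45],
], turn=[0, 0, 0, 0.02, 0.048, 0.076, 0.104, 0.132, 0.16, 0.188, 0.216, 0.24, 0.2506, 0.2506])

```text
time_s: 17.82
ee_pos: [540.0, 2.0, 109.8]
ee_rot: [-180.0, -0.0, 87.5]
force: [0.3, -0.1, -1.1]
gripper_width: 55.9
gripper_force: 20.0
```

```bash
python3 - <<'E'
from h import *
f,T,s=wrist();print(s['time_s'],s['ee_pos'],s['ee_rot'],s['gripper_width'])
cv2.imwrite('pics/w5.png',f['color']);np.save('T5.npy',T)
E
```

```text
17.825 [540.02011985   1.95821053 109.75650239] [-1.79994697e+02 -1.45744969e-03  8.75203527e+01] 55.88168752787251
```

View pics/w5.png

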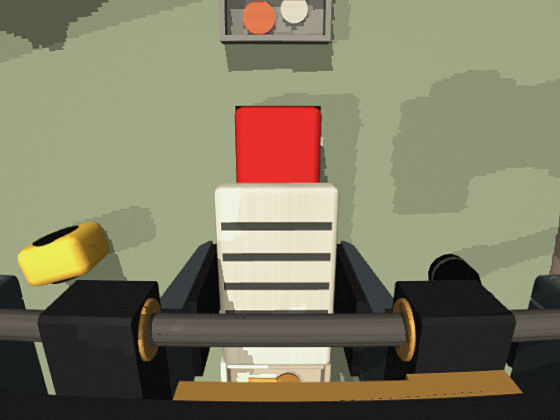

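The card case is held centred, with its far end at 46 mm. The red case below is aligned. Lowering.

Call:
step_arm([
  [-0.003, 0.0, 0.08],
  [-0.003, 0.0, 0.18],
  [-0.003, 0.0, 0.26],
  [-0.003, 0.0, 0.3],
  [-0.003, 0.0, 0.311],
  [-0.003, 0.0, 0.315],
  [-0.003, 0.0, 0.315],
], turn=[0, 0, 0, 0, 0, 0, 0])

```text
time_s: 18.75
ee_pos: [540.9, 1.1, 16.1]
ee_rot: [179.9, -0.0, 87.5]
force: [0.6, -0.6, -0.9]
gripper_width: 55.9
gripper_force: 20.0
```

Call:
step_arm([
  [0, 0, 0],
  [0, 0, 0],
  [0, 0, 0],
  [0, 0, 0],
  [0, 0, -0.05],
  [0, 0, -0.15],
  [0, 0, -0.3],
  [0, 0, -0.45],
  [0, 0, -0.55],
  [0, 0, -0.55],
], turn=[0, 0, 0, 0, 0, 0, 0, 0, 0, 0], fingers=-1)

```text
time_s: 20.0
ee_pos: [542.0, 1.1, 183.9]
ee_rot: [179.6, -0.0, 87.5]
force: [-0.9, -0.0, -0.5]
gripper_width: 91.7
gripper_force: 0.0
```

Call:
step_arm([
  [-0.12, 0.13, 0],
  [-0.24, 0.26, 0],
  [-0.36, 0.39, 0],
  [-0.481, 0.52, 0],
  [-0.481, 0.52, 0],
  [-0.481, 0.52, 0],
  [-0.481, 0.52, 0],
], turn=[0, 0, 0, 0, 0, 0, 0])

```text
time_s: 20.88
ee_pos: [688.8, -148.8, 180.4]
ee_rot: [-180.0, -0.0, 87.5]
force: [0.3, 0.5, -0.0]
gripper_width: 91.6
gripper_force: 0.0
```

```bash
python3 - <<'E'
from h import *
f,T,s=wrist();print(s['time_s'],s['ee_pos'],s['ee_rot'])
g=f['color'];m=(g.max(2)<60).astype(np.uint8);m[240:]=0
n,l,st,ce=cv2.connectedComponentsWithStats(m)
for i in range(1,n):
    if st[i][4]>60:
        print(st[i].tolist(),ce[i].round(),at(f,[ce[i]],120,T)[0,:2].round(1),at(f,[ce[i]],60,T)[0,:2].round(1))
cv2.imwrite('pics/w6.png',g);np.save('T6.npy',T)
print(np.round(cv2.resize(g[:240],(56,24),interpolation=cv2.INTER_AREA).max(2)[:,15:50]/26).astype(int))
E
```

```text
20.875 [ 688.81339702 -148.79952989  180.38571329] [-1.79951878e+02 -2.21733267e-02  8.75365338e+01]
[136, 0, 8, 93, 153] [139.  45.] [603.5 -25. ] [583.1 -15.6]
[259, 87, 39, 41, 1257] [278. 107.] [692.7 -69.4] [693.  -70.3]
[[5 6 6 6 6 6 6 6 6 6 6 6 6 6 6 6 6 6 6 6 6 6 6 5 8 9 9 9 9 9 9 9 9 9 9]
 [4 6 6 6 6 6 6 6 6 6 6 6 6 6 6 6 6 6 6 6 6 6 6 5 8 9 9 9 9 9 9 9 9 9 9]
 [5 6 6 6 6 6 6 6 6 6 6 6 6 6 6 6 6 6 6 6 6 6 6 5 8 9 9 9 9 9 9 9 9 9 9]
 [4 6 6 6 6 6 6 6 6 6 6 6 6 6 6 6 6 6 6 6 6 6 6 5 8 9 9 9 9 9 9 9 9 9 9]
 [4 6 6 6 6 6 6 6 6 6 6 6 6 6 6 6 6 6 6 6 6 6 6 5 8 9 9 9 9 9 9 9 9 9 9]
 [4 6 6 6 6 6 6 6 6 6 6 6 6 6 6 6 6 6 6 6 6 6 6 5 8 9 9 9 9 9 9 9 9 9 9]
 [4 6 6 6 6 6 6 6 6 6 6 6 6 6 6 6 6 6 6 6 6 6 6 5 8 9 9 9 9 9 9 9 9 9 9]
 [4 6 6 6 6 6 6 6 6 6 6 6 6 6 6 6 6 6 6 6 6 6 6 4 8 9 9 9 9 9 9 9 9 9 9]
 [4 6 6 6 6 6 6 6 6 6 6 6 5 5 6 6 6 6 6 6 6 6 6 4 8 9 9 9 9 9 9 9 9 9 9]
 [4 5 6 6 6 6 6 6 6 6 6 2 1 1 4 6 6 6 6 6 6 6 6 5 8 9 9 9 9 9 9 9 9 9 9]
 [4 5 6 6 6 6 6 6 6 6 6 1 1 1 2 6 6 6 6 6 6 6 6 5 8 9 9 9 9 8 8 8 8 8 8]
 [4 6 6 6 6 6 6 6 6 6 6 1 1 1 2 6 6 6 6 6 6 6 6 5 4 4 4 4 4 3 3 3 3 3 3
[... 178 characters left out ...]
4 6 6 6 6 6 6 6 6 6 5 5 5 5 5 5 5 5 5 5 5]
 [4 6 6 6 6 6 6 6 6 6 6 6 5 4 4 6 6 6 6 6 6 6 6 6 6 6 6 6 6 6 6 6 6 6 6]
 [6 6 6 6 6 6 6 6 6 6 6 6 6 4 4 5 6 6 6 6 6 6 6 6 6 6 6 6 6 6 6 6 6 6 6]
 [6 6 6 6 6 6 6 6 6 6 6 6 6 4 4 5 6 6 6 6 6 6 6 6 6 6 6 6 6 6 6 6 6 6 6]
 [8 7 5 6 6 6 6 6 6 6 6 6 6 5 4 4 6 6 6 6 6 6 6 6 6 6 6 6 6 6 6 6 6 6 6]
 [8 7 4 6 6 6 6 6 6 6 6 6 6 6 4 4 6 6 6 6 6 6 6 6 6 6 6 6 6 6 6 6 6 6 6]
 [8 7 4 6 6 6 6 6 6 6 6 6 6 6 4 4 6 6 6 6 6 6 6 6 6 6 6 6 6 6 6 6 6 6 6]
 [9 8 4 5 6 6 6 6 6 6 6 6 6 6 4 4 5 6 6 6 6 6 6 6 6 6 6 6 6 6 6 6 6 6 6]
 [9 9 4 5 6 6 6 6 6 6 6 6 6 6 5 4 5 6 6 6 6 6 6 6 6 6 6 6 6 6 6 6 6 6 6]
 [9 9 4 4 6 6 6 6 6 6 6 6 6 6 6 4 5 6 6 6 6 6 6 6 6 6 6 6 6 6 6 6 6 6 6]]
```

Torch at (692.8,−69.8). The blob is 39 px, about 27 mm, which fits the 26 mm body. I'll grip it at z ≈ 97.

Call:
step_arm([
  [0.13, -0.002, 0],
  [0.25, -0.002, 0],
  [0.267, -0.002, 0],
  [0.267, -0.002, 0.05],
  [0.267, -0.002, 0.15],
  [0.267, -0.002, 0.25],
  [0.267, -0.002, 0.35],
  [0.267, -0.002, 0.42],
  [0.267, -0.002, 0.435],
  [0.267, -0.002, 0.435],
], turn=[0, 0, 0, 0, 0, 0, 0, 0, 0, 0])

```text
time_s: 22.18
ee_pos: [692.6, -70.6, 49.8]
ee_rot: [-180.0, 0.0, 87.4]
force: [0.0, 0.1, 0.6]
gripper_width: 91.1
gripper_force: 0.0
```

Call:
step_arm([
  [0, 0, 0],
  [0, 0, 0],
  [0, 0, 0],
  [0, 0, 0],
  [0, 0, 0],
  [0, 0, 0],
  [0, 0, 0],
  [0, 0, 0],
  [0, 0, 0],
  [0, 0, 0],
], turn=[0, 0, 0, 0, 0, 0, 0, 0, 0, 0], fingers=1, force=25)

```text
time_s: 23.42
ee_pos: [692.6, -69.9, 49.8]
ee_rot: [-180.0, -0.0, 87.5]
force: [-0.0, 0.2, -1.0]
gripper_width: 25.7
gripper_force: 25.0
```

Call:
step_arm([
  [0, 0, -0.04],
  [0, 0, -0.1],
  [-0.05, -0.03, -0.13],
  [-0.12, -0.07, -0.13],
  [-0.19, -0.11, -0.13],
  [-0.26, -0.15, -0.13],
  [-0.33, -0.19, -0.13],
  [-0.39, -0.22, -0.13],
  [-0.413, -0.227, -0.13],
  [-0.413, -0.227, -0.13],
  [-0.413, -0.227, -0.1],
  [-0.413, -0.227, -0.06],
  [-0.413, -0.227, -0.025],
  [-0.413, -0.227, -0.008],
  [-0.413, -0.227, -0.002],
  [-0.413, -0.227, -0.001],
  [-0.413, -0.227, -0.001],
], turn=[0, 0, 0, 0, 0, 0, 0, 0, 0, 0, 0, 0, 0, 0, 0, 0, 0])

```text
time_s: 25.55
ee_pos: [619.4, -190.8, 50.6]
ee_rot: [180.0, 0.0, 87.5]
force: [0.1, -0.3, -2.6]
gripper_width: 25.7
gripper_force: 25.0
```

Call:
step_arm([
  [0, 0, 0],
  [0, 0, 0],
  [0, 0, 0],
  [0, 0, 0],
  [0, 0, 0],
  [0, 0, 0],
  [0, 0, 0],
  [0, 0, -0.05],
  [0, 0, -0.2],
  [0, 0, -0.35],
  [0, 0, -0.5],
  [0, 0, -0.5],
], turn=[0, 0, 0, 0, 0, 0, 0, 0, 0, 0, 0, 0], fingers=-0.3)

```text
time_s: 27.05
ee_pos: [621.6, -191.4, 206.2]
ee_rot: [179.4, 0.2, 87.5]
force: [0.1, 0.1, -0.3]
gripper_width: 59.2
gripper_force: 0.0
```

Torch is set down. Next I'll look at the shoehorn.

Call:
step_arm([
  [-0.12, -0.08, 0],
  [-0.26, -0.17, 0],
  [-0.4, -0.26, 0],
  [-0.55, -0.36, 0],
  [-0.68, -0.44, 0],
  [-0.718, -0.467, 0],
  [-0.718, -0.467, 0],
  [-0.718, -0.467, 0],
], turn=[0, 0, 0, 0, 0, 0, 0, 0], fingers=-1)

```text
time_s: 28.05
ee_pos: [470.5, -398.5, 200.0]
ee_rot: [180.0, -0.0, 87.6]
force: [-0.6, 1.1, -0.3]
gripper_width: 90.9
gripper_force: 0.0
```

```bash
python3 - <<'E'
from h import *
f,T,s=wrist();print(s['time_s'],s['ee_pos'],s['ee_rot'],s['gripper_width'],s['qpos'])
g=f['color'];cv2.imwrite('pics/w7.png',g);np.save('T7.npy',T)
E
```

```text
28.05 [ 470.48705757 -398.46790349  200.04395575] [ 1.79987818e+02 -4.88337445e-02  8.75515132e+01] 90.87485815849308 [-4.13578632e+01  2.16477843e+01  8.24703121e+01  4.70680735e-02
  7.59031012e+01 -3.89208437e+01]
```

View pics/w7.png

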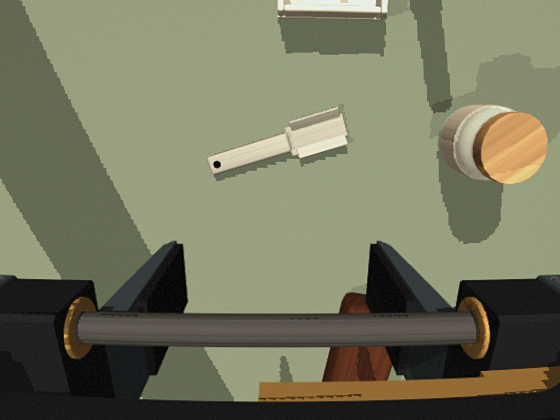

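The shoehorn's handle end is at (210,165), the junction at (291,142) and the blade end at (345,125).

```bash
python3 - <<'E'
from h import *
f=cams.grab_frame('wrist');T=np.load('T7.npy')
p=at(f,[(210,165.5),(290,142),(344.5,125)],8,T);print(p.round(1).tolist())
d=p[2]-p[0];L=np.linalg.norm(d);a=np.degrees(np.arctan2(d[1],d[0]));c=(p[0]+p[2])/2;print(L,a,c,np.linalg.norm(p[1]-p[0]))
E
```

```text
[[401.0, -377.6, 8.0], [485.7, -356.9, 8.0], [541.9, -341.8, 8.0]]
145.43279358131375 14.249537233341636 [ 471.44595001 -359.66757321    8.        ] 87.18626341851912
```

Call:
step_arm([
  [0.126, -0.026, 0.05],
  [0.126, -0.026, 0.1],
  [0.126, -0.026, 0.15],
  [0.126, -0.026, 0.2],
  [0.126, -0.026, 0.25],
  [0.126, -0.026, 0.3],
  [0.126, -0.026, 0.4],
  [0.126, -0.026, 0.5],
  [0.126, -0.026, 0.6],
  [0.126, -0.026, 0.68],
  [0.126, -0.026, 0.73],
  [0.126, -0.026, 0.748],
  [0.126, -0.026, 0.7535],
  [0.126, -0.026, 0.7535],
], turn=[0.029, 0.058, 0.087, 0.116, 0.145, 0.174, 0.2035, 0.2035, 0.2035, 0.2035, 0.2035, 0.2035, 0.2035, 0.2035])

```text
time_s: 29.9
ee_pos: [464.1, -361.9, -25.1]
ee_rot: [179.9, -0.1, 14.2]
force: [-0.0, 0.5, -0.4]
gripper_width: 91.2
gripper_force: 0.0
```

Call:
step_arm([
  [0, 0, 0],
  [0, 0, 0],
  [0, 0, 0],
  [0, 0, 0],
  [0, 0, 0],
  [0, 0, 0],
  [0, 0, 0],
  [0, 0, 0],
  [0, 0, 0],
  [0, 0, 0],
], turn=[0, 0, 0, 0, 0, 0, 0, 0, 0, 0], fingers=1, force=30)

```text
time_s: 31.15
ee_pos: [463.7, -361.6, -25.9]
ee_rot: [180.0, -0.0, 14.2]
force: [0.2, -0.3, -0.2]
gripper_width: 19.7
gripper_force: 30.0
```

Gripped at 19.7 mm. Carrying it to the front of the tray.

Call:
step_arm([
  [0, 0, -0.06],
  [0, 0, -0.18],
  [0, 0, -0.32],
  [0.02, -0.05, -0.44],
  [0.04, -0.15, -0.5],
  [0.07, -0.27, -0.5],
  [0.1, -0.39, -0.5],
  [0.13, -0.51, -0.5],
  [0.16, -0.63, -0.5],
  [0.19, -0.75, -0.5],
  [0.22, -0.85, -0.5],
  [0.25, -0.93, -0.5],
  [0.25, -0.95, -0.5],
  [0.25, -0.95, -0.5],
], turn=[0, 0, 0, -0.02, -0.04, -0.065, -0.09, -0.115, -0.14, -0.165, -0.185, -0.2, -0.2037, -0.2037])

```text
time_s: 32.9
ee_pos: [465.9, -67.0, 124.0]
ee_rot: [-180.0, 0.0, 87.5]
force: [-0.1, 0.3, -1.0]
gripper_width: 19.6
gripper_force: 30.0
```

Call:
step_arm([
  [0.08, 0, 0],
  [0.2, -0.01, 0],
  [0.34, -0.015, 0],
  [0.48, -0.02, 0],
  [0.62, -0.025, 0],
  [0.74, -0.03, 0],
  [0.82, -0.032, 0],
  [0.832, -0.032, 0],
  [0.832, -0.032, 0],
  [0.832, -0.032, 0.1],
  [0.832, -0.032, 0.22],
  [0.832, -0.032, 0.34],
], turn=[0, 0, 0, 0, 0, 0, 0, 0, 0, 0, 0, 0])

```text
time_s: 34.4
ee_pos: [467.8, 181.4, 21.4]
ee_rot: [179.9, 0.0, 87.4]
force: [0.5, -0.5, -1.7]
gripper_width: 19.7
gripper_force: 30.0
```

```bash
python3 - <<'E'
from h import *
f,T,s=wrist();print(s['time_s'],s['ee_pos'],s['ee_rot'],s['gripper_width'])
R0=T[:3,:3]@f['tool_from_camera'][:3,:3].T
print(R0.T@(np.array([467.3,182.6,-25.5])-s['ee_pos'])/300)
E
```

```text
34.4 [467.76247802 181.41809022  21.42485254] [1.79944695e+02 5.93593942e-03 8.74389761e+01] 19.74949636229266
[ 0.00388309 -0.00186707  0.15641404]
```

Call:
step_arm([
  [0, 0, 0.06],
  [0, 0, 0.12],
  [0, 0, 0.148],
  [0, 0, 0.156],
  [0, 0, 0.159],
  [0, 0, 0.159],
  [0, 0, 0.159],
], turn=[0, 0, 0, 0, 0, 0, 0])

```text
time_s: 35.33
ee_pos: [467.6, 183.0, -25.2]
ee_rot: [180.0, -0.0, 87.6]
force: [-0.4, 0.6, -2.2]
gripper_width: 20.0
gripper_force: 30.0
```

Call:
step_arm([
  [0, 0, 0],
  [0, 0, 0],
  [0, 0, 0],
  [0, 0, 0],
  [0, 0, -0.06],
  [0, 0, -0.2],
  [0, 0, -0.4],
  [0, 0, -0.6],
  [-0.15, -0.1, -0.8],
  [-0.3, -0.2, -0.9],
  [-0.45, -0.3, -0.9],
  [-0.6, -0.4, -0.9],
  [-0.6, -0.4, -0.9],
  [-0.6, -0.4, -0.9],
], turn=[0, 0, 0, 0, 0, 0, 0, 0, 0, 0, 0, 0, 0, 0], fingers=0.2)

```text
time_s: 37.08
ee_pos: [340.0, 8.3, 244.6]
ee_rot: [179.9, -0.0, 87.5]
force: [-0.1, -0.5, 0.1]
gripper_width: 36.8
gripper_force: 0.0
```

```bash
python3 - <<'E'
from h import *
f,T,s=wrist();print(s['time_s'],s['ee_pos'],s['ee_rot'],s['gripper_width'])
np.save('T8.npy',T);w=f['color']
a=cams.grab_frame('side')['color'];b=cams.grab_frame('scene')['color']
cv2.imwrite('pics/final.png',np.vstack([cv2.resize(w[:240],(700,300)),np.hstack([cv2.resize(a[90:330,140:420],(350,300)),cv2.resize(b[150:350,150:383],(350,300))])]))
E
```

```text
37.075 [340.03591744   8.27103931 244.61186104] [ 1.79933705e+02 -3.11862084e-02  8.75030429e+01] 36.806756856237676
```

View pics/final.png

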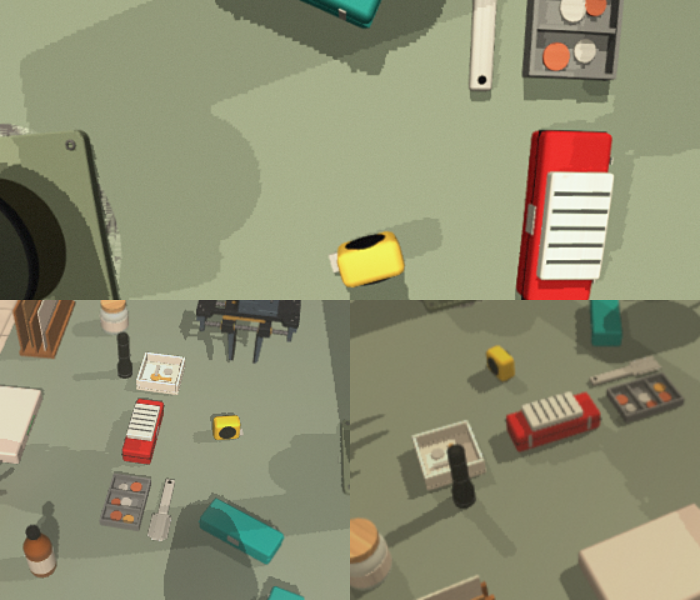

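Everything is in place and upright: the card is on the red case, the torch is behind the dish and the shoehorn is in front of the tray. I'll check the numbers from this view.

```bash
python3 - <<'E'
from h import *
f=cams.grab_frame('wrist');T=np.load('T8.npy')
for n,P,z in(('card',[(548,172),(613,174),(601,281),(540,277)],53),('redfar',[(536,131),(611,131)],37),('hornend',[(471,88),(491,88)],9),('traynear',[(525,77),(615,78)],17)):
    p=at(f,np.array(P)/1.25,z,T);print(n,p[:,:2].round(1).tolist(),p.mean(0)[:2].round(1))
fs=cams.grab_frame('side');fc=cams.grab_frame('scene')
print('side torch base',at(fs,[(140+125/1.25,90+ (373-300)/1.25)],3),'dish',at(fs,[(140+160/1.25,90+74/1.25)],16))
print('scene torch base',at(fc,[(150+(463-350)/1.502,150+(500-300)/1.5)],3),'dish',at(fc,[(150+(449-350)/1.502,150+(455-300)/1.5)],16))
E
```

```text
card [[510.7, 48.9], [568.2, 45.9], [567.9, -49.8], [510.4, -43.3]] [5.393e+02 4.000e-01]
redfar [[504.8, 82.2], [572.0, 81.1]] [538.4  81.6]
hornend [[455.4, 120.2], [473.3, 119.8]] [464.3 120. ]
traynear [[500.8, 127.9], [583.3, 126.6]] [542.1 127.3]
side torch base [[ 617.55505136 -191.00464543    3.        ]] dish [[ 530.5868592 -185.7660349   16.       ]]
scene torch base [[ 623.28204099 -194.4258194     3.        ]] dish [[ 535.27238777 -188.07119578   16.        ]]
```

```bash
python3 -c "
from workcell import env
print(env.job_done())"
```

```text
the job is handed in; nothing more can be done
None
```

The job is handed in at about 37 s: all four items are placed, and in the final camera check each one I measured was within a few millimetres of its target. The stated fingertip position was wrong (the tips are about 28 mm behind the TCP, not 11 mm ahead), so the first grasp closed above the case and I recalibrated by touching its top; the judge's verdict was not shown.

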